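# Rock a seized tube out of a heating block

## Robot

A 6-joint arm with a two-finger parallel gripper is mounted at the origin on a cart in front of the work surface, level with it; the furniture and walls round the work are solid. World frame = base frame: x ahead of the robot, y to its left, z up, the work surface at z = 0. Lengths are in m, angles in degrees, forces in N, time in s.
With the tool pointing down it reaches from about 0.375 to 0.9 m from the base axis. Payload 3.1 kg.
Tool frame: the origin (TCP) lies on the centre line of the jaws, within the pads' length; the fingertips stand 25 mm ahead of it and the grasp point (between the pads) lies 6 mm ahead of it; y points along the fingers, x is the direction in which the jaws open and shut, and the axes are right-handed (so a half turn about y gives the same grasp; the last joint's range is limited). The gripper opens to 87 mm and grips with 3 to 60 N. Pads are 19 mm wide; open, the fingers measure 117 mm over their backs; the gripper's body (75 mm by 190 mm) begins 51 mm behind the grasp point.
Start: joints at [65.575, 30.224, 82.088, -0, 67.689, -10.227], TCP at [0.153, 0.606, 0.248] pointing down, gripper open.
Joint ranges: [-176.69, 176.69], [-43.24, 126.21], [12.49, 139.97], [-82, 262], [0, 151.66], [-163.58, 163.58]. Speed limits (degrees/s): [159.86, 159.86, 180, 180, 180, 180].

## Interface

Orientations are given as a 3x3 rotation matrix whose columns are the frame's x, y, z axes.
In Python, from rig import * gives the robot as it stands.
- The arm moves only by the tool play_rows, never from a script. Its argument "commands" is a list of rows, each a list of 2 entries, a list of its own where there are three numbers: the shift along the world's x, y, z in m, then the turn, a rotation vector about the world's x, y, z in rad. A call has 1 to 10 rows; each row is the pose to reach, as a shift and turn from the pose commanded when the call began; what a row does not reach only later rows make up. A row lasts 1/8 s, in which the tool goes at most 62.5 mm and 10.7 degrees, less where a joint would pass 70% of its speed; a pose out of reach is approached as far as the arm can. A call with a gripper value outside its range is refused whole. "gripper" is the finger opening in m, from 0 to 0.087, set as the call begins (left out, the last holds). The fingers move at their own pace and stop on an object; the grip force is fixed at half the most. Time passes only in rows, so rows that repeat a pose let the fingers close. It gives the time, the measured TCP pose, the force and the opening at its end, in the units of the state.
- read_state(): the state, without advancing time (a new reading comes with each control period).
- capture(name): name is "scene" or "top" or "wrist"; returns a dict with "frame" (384x512x3 uint8, red, green, blue), "depth" (384x512 float32, m along the optical axis (not along the pixel's ray), 0 where there is no reading), "mtx" (3x3 intrinsics, pixels), "cam_to_world" (4x4, takes a point from camera to world coordinates); the wrist camera has in their place "hand_eye" (4x4, takes a point from camera to tool coordinates, whose origin is the TCP and whose axes are the tool frame's). Camera axes: x right, y down, z forward; pixel columns grow to the right and rows downward; lengths in m; the calibration is good to about 2 mm. A picture is of the moment at which its call begins: read the wrist's pose just before it.
- hand_in(): hands the job in, once; it reports no verdict.
The state is a dict: "time_s": time; "joint_positions": joint angles; "qvel": joint speeds; "tau": joint torques, N m; "position": TCP position; "tcp_rot": TCP orientation; "force": force on the tool from outside, world axes, zero at the start; "moment": the same for the moment, N m; "opening": opening from 0.0 (shut) to 1.0 (fully open).
Only numpy, scipy, OpenCV 4.12 (cv2) and the standard library are available. Lean on these libraries where they do the work, as an engineer would, in place of code of your own. Each camera call takes 0.05 s, during which the arm holds its last target. There are 200 camera calls.

## Task

The blue-capped tube in the front middle well of the heater has seized. Gently rock it to the left and to the right, drawing it up a little with each swing, until it comes free without bringing the metal block up out of the heater; then stand it, cap up, in the empty glass beaker beside the heater and let go. Leave the two other tubes in their wells and the beaker and the white pot upright where they stand.

Things in the scene. Friction and masses are not known exactly. Their poses are not given: they have to be found in the camera images.
- heater_center (a point): Centre, half-way up, of the white dry-bath heater, 190 (x) x 160 (y) x 62 mm; x points from its sloped control panel to its back, y to its left, z up. Fixed to the bench, cold, turned up to 0.35 rad either way.
- well (a point): Centre of the mouth of the front middle well, axes as the heater's, 12 mm behind the heater's centre, 75 mm above the bench, on top of the silvery metal block (84 x 120 mm, 50 mm tall, 13 mm proud of the heater). The well is 23 mm wide and 42 mm deep; the seized tube stands in it and can lean about 0.18 rad to either side before it meets the rim.
- jaws (a point): Point on the well's axis 16.5 mm below its mouth, between two hidden rubber-faced spring jaws, 5 mm tall, that grip the tube from +y and -y. Rocked towards +y and -y the tube pivots here. While it turns, one flank slides up and one down, and it can be drawn up easily: some 2 mm in a swing of 0.3 rad. Rocking without drawing up does not loosen it. It is free once raised about 10 mm.
- block (a joint): How far the metal block has risen in the heater, m; 0 = fully down. The block (1.35 kg) stands loose and can only move straight up: a straight pull of about 14 N on the seized tube lifts block and tube together.
- stuck_tube_center (a point): Centre (half-way up) of the seized tube: clear conical tube with blue screw cap, 118 mm long, z along it to the cap. Body 16.6 mm wide from 20 to 105 mm above the tip, tapering below that to a 3 mm tip; cap 20 mm wide, the top 13 mm. At the start it stands upright on the bottom of the well, its top 76 mm above the block.
- stuck_tube_cap (a point): Middle of the seized tube's cap, 112 mm above its tip.
- stuck_tube_tip (a point): Lowest point of the seized tube.
- tube_back_left_center (a point): Centre of a like tube with a red cap, loose in the rear left well, 36 mm behind and 36 mm left of the seized one; top 76 mm above the block.
- tube_back_right_center (a point): Centre of a like tube with a red cap, loose in the rear right well, 36 mm behind and 36 mm right of the seized one; top 76 mm above the block.
- beaker_center (a point): Centre (half-way up) of the empty clear glass beaker, 49 mm wide, 60 mm tall, wall about 2 mm, inner floor 2 mm above the bench; loose, 80 g. It stands either to the right of the heater or to its left; the tube leans on the rim when let go.
- white_pot_center (a point): Centre (half-way up) of a white pot with grey lid, 56 mm wide, 107 mm tall; loose; stands in the place, right or left, that the beaker does not have.
Things that resemble listed ones, but are neither listed nor needed, are in the scene too. Leave any orange or purple look-alike of the part that bears beaker_center alone.

How it is judged (in metres and radians):
On the way, in this order (a step that is already met when the one before it is completed fails the run):
1. the seized tube, still in its well, leans to the left (y of stuck_tube_cap in the frame of well above 0.004 m and z of stuck_tube_tip in the frame of well below -0.02 m), for 0.05 s.
2. then, still in its well, it leans to the right (y of stuck_tube_cap in the frame of well below -0.004 m and z of stuck_tube_tip in the frame of well below -0.02 m), for 0.05 s.
3. it has been drawn clear of the well (z of stuck_tube_tip in the frame of well above 0.01 m), for 0.05 s.
At the end, for the whole second after the job is handed in: The seized tube stands in the beaker, tip on its floor, cap up (leaning under 0.8 rad), released and at rest; the block is down in the heater (within 2 mm), both other tubes are in their wells, beaker and white pot upright within 40 mm of where they stood (horizontal distance between stuck_tube_tip and beaker_center below 0.024 m and height (world z) of stuck_tube_tip below 0.015 m and angle between stuck_tube_center's own z axis and vertical below 0.8 rad and angle between each of beaker_center, white_pot_center's own z axis and vertical below 0.08 rad and value of joint block below 0.002 m and z of each of tube_back_left_center, tube_back_right_center in the frame of well below 0.025 m and linear speed of stuck_tube below 0.02 m/s); the robot touches nothing.
It fails at once if the metal block comes up more than 6 mm out of its place (value of joint block above 0.006 m).
It fails at once if another tube is drawn up or moved more than 15 mm (distance of any of tube_back_left_center, tube_back_right_center from where it was at the start of the episode above 0.015 m).
It fails at once if the beaker or the white pot is tipped or pushed more than 40 mm (angle between any of beaker_center, white_pot_center's own z axis and vertical above 0.5 rad or distance of any of beaker_center, white_pot_center from where it was at the start of the episode above 0.04 m).
It also fails if it takes over 61 s, if anything falls off the work surface, if the arm or the gripper's body presses on something with over 40 N, if the wrist force passes 120 N, or if a joint passes its speed limit or range.

## Working session

There is one attempt and no reset: what is moved stays moved. The work goes in short steps, Python scripts to look and compute and a tool call to move; the robot and the scene stay as the last step left them, time stands still between calls to the robot, and variables do not carry over. Pictures are saved under pics/ and viewed, about 8 in all and at most 12, crops included, and the job is handed in when it is done.

Besides the shell and the picture viewer there is one more tool, called after ">>>" as name(argument=value, ...), one argument or row to a line, values as JSON. play_rows: Moves the arm, as the interface text tells. Its arguments: {"type":"object","properties":{"commands":{"type":"array"},"gripper":{"type":"number"}},"required":["commands"]}

```bash
mkdir -p pics; python3 - <<'E'
from rig import *
import cv2,numpy as np
for n in ["scene","top"]:
    c=capture(n); np.savez(f"pics/{n}.npz",**c)
    cv2.imwrite(f"pics/{n}.png",c["frame"][:,:,::-1])
a=cv2.imread("pics/scene.png");b=cv2.imread("pics/top.png")
cv2.imwrite("pics/both.png",cv2.resize(np.vstack([a,b]),None,fx=.78,fy=.78))
s=read_state();print(s["time_s"],s["position"],s["tcp_rot"])
E
```

```text
0.1 [0.15301832 0.60533333 0.24666453] [[ 2.45322764e-01 -8.06758222e-04 -9.69441123e-01]
 [ 9.69439437e-01 -1.83830799e-03  2.45323867e-01]
 [-1.98004841e-03 -9.99997985e-01  3.31124439e-04]]
```

View pics/scene.png

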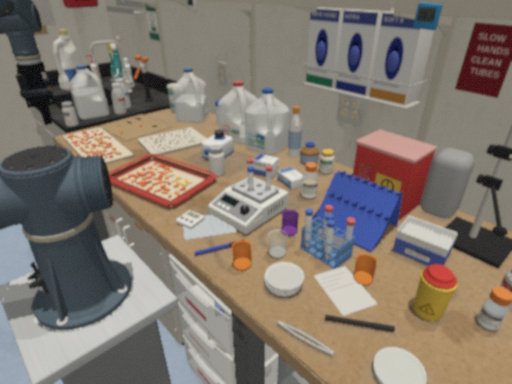

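View pics/top.png

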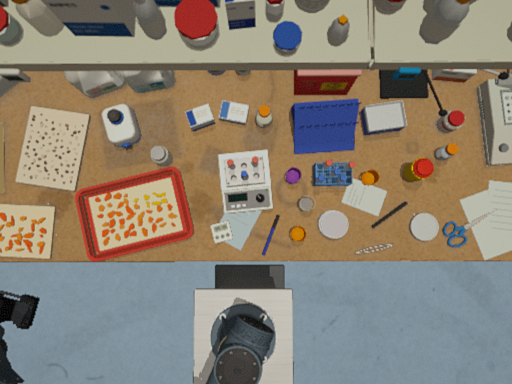

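Candidates in the top view are:
- **Seized tube:** the blue cap at about (244,174). The red caps at (231,162) and (257,162) are the loose tubes. The blue-capped tubes in the blue rack at (333,174) are look-alikes.
- **Beaker:** the clear glass at (306,204). The purple one at (293,176) and the orange ones at (297,234) and (369,178) are look-alikes.
- **Pot:** the grey lid at (160,155).

Next, a close crop and measurements.

```bash
cat > h.py <<'E'
import numpy as np,cv2
def load(n): return dict(np.load(f"pics/{n}.npz"))
def ray(c,u,v):
    T=c["cam_to_world"];d=T[:3,:3]@np.linalg.solve(c["mtx"],[u,v,1.]);return T[:3,3],d
def onz(c,u,v,z):
    o,d=ray(c,u,v);return o+d*(z-o[2])/d[2]
def proj(c,p):
    T=np.linalg.inv(c["cam_to_world"]);q=c["mtx"]@(T[:3,:3]@p+T[:3,3]);return q[:2]/q[2]
def dep(c,u,v):
    o,d=ray(c,u,v);return o+d*c["depth"][int(v),int(u)]
E
python3 - <<'E'
from h import *
c=load("top");s=load("scene")
f=c["frame"]
np.set_printoptions(precision=4,suppress=True)
hsv=cv2.cvtColor(f,cv2.COLOR_RGB2HSV)
sub=hsv[145:195,215:280]
for nm,m in dict(blue=cv2.inRange(sub,(100,120,50),(130,255,255)),red=cv2.inRange(sub,(0,120,80),(10,255,255))|cv2.inRange(sub,(170,120,80),(180,255,255))).items():
    n,l,st,ce=cv2.connectedComponentsWithStats(m)
    for i in range(1,n):
        if st[i,4]>4:
            u,v=ce[i]+[215,145]; print(nm,u,v,st[i,4],onz(c,u,v,.151),dep(c,round(u),round(v)))
for nm,u,v,z in [("beaker",306,204,.06),("pot",160,155,.107),("purple",293,176,.06),("orange",297,234,.06)]:
    print(nm,onz(c,u,v,z),dep(c,u,v))
print(c["cam_to_world"][:3,3],s["cam_to_world"][:3,3])
a=cv2.resize(f[135:250,140:330],None,fx=4,fy=4,interpolation=cv2.INTER_CUBIC)
b=cv2.resize(s["frame"][130:280,190:340],(600,600),interpolation=cv2.INTER_CUBIC)
cv2.imwrite("pics/cr1.png",a[:,:,::-1])
E
```

```text
blue 243.8 173.76 25 [ 0.5058 -0.0095  0.151 ] [ 0.5056 -0.0099  0.1471]
red 254.80769230769232 159.46153846153845 26 [ 0.5487 -0.0423  0.151 ] [ 0.5505 -0.0428  0.1481]
red 229.77777777777777 162.2962962962963 27 [0.5404 0.0323 0.151 ] [0.541  0.0315 0.1527]
beaker [ 0.4211 -0.2026  0.06  ] [ 0.425  -0.2089 -0.0001]
pot [0.5713 0.2514 0.107 ] [0.5711 0.2511 0.1083]
purple [ 0.5104 -0.1625  0.06  ] [ 0.5187 -0.1674 -0.0036]
orange [ 0.3269 -0.1731  0.06  ] [ 0.3266 -0.1779  0.0029]
[ 0.3326 -0.0583  1.4224] [-0.0925 -0.6994  0.6148]
```

View pics/cr1.png

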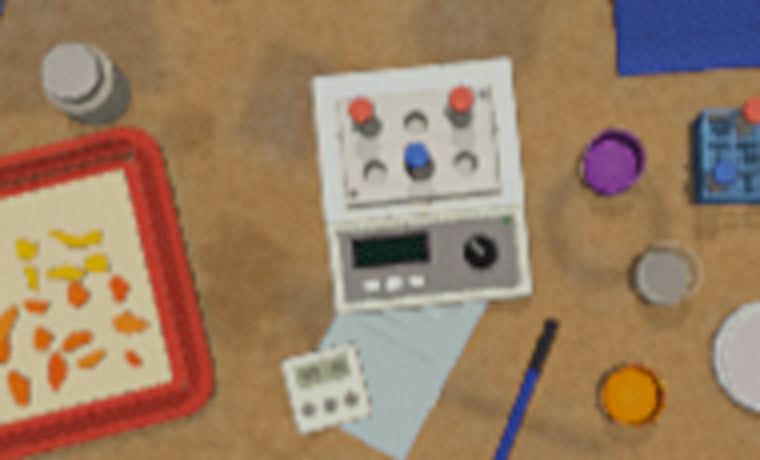

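The crop confirms the choice: the blue cap is front middle in the block, the reds are rear left and right, and the clear beaker is right of the heater. The heater's yaw comes out at about +0.11 rad. I'll move above the tube.

>>> play_rows(
  commands=[
    [[0.05, -0.06, 0.02], [0, 0, 0.1]],
    [[0.1, -0.12, 0.02], [0, 0, 0.2]],
    [[0.14, -0.18, 0.02], [0, 0, 0.3]],
    [[0.18, -0.24, 0.02], [0, 0, 0.36]],
    [[0.22, -0.3, 0.02], [0, 0, 0.36]],
    [[0.26, -0.36, 0.02], [0, 0, 0.36]],
    [[0.28, -0.42, 0.02], [0, 0, 0.36]],
    [[0.3, -0.48, 0.02], [0, 0, 0.36]],
    [[0.32, -0.54, 0.02], [0, 0, 0.36]],
    [[0.34, -0.58, 0.02], [0, 0, 0.36]],
  ],
  gripper=0.05,
)

```text
time_s: 1.35
position: [0.4723, 0.0739, 0.2674]
tcp_rot: [[-0.112, -0.0, -0.994], [0.994, 0.0, -0.112], [0.0, -1.0, 0.0]]
force: [0.6, 0.2, -0.9]
opening: 0.572
```

>>> play_rows(
  commands=[
    [[0.014, -0.034, 0.01], [0, 0, 0]],
    [[0.014, -0.034, 0.01], [0, 0, 0]],
    [[0.014, -0.034, 0.01], [0, 0, 0]],
  ],
)

```text
time_s: 1.72
position: [0.4852, 0.0422, 0.2771]
tcp_rot: [[-0.112, -0.002, -0.994], [0.994, 0.001, -0.112], [0.001, -1.0, 0.002]]
force: [-0.9, 0.5, -0.7]
opening: 0.572
```

```bash
python3 - <<'E'
from rig import *
from h import *
np.set_printoptions(precision=4,suppress=True)
s=read_state();c=capture("wrist")
T=np.eye(4);T[:3,:3]=s["tcp_rot"];T[:3,3]=s["position"];c["cam_to_world"]=T@c["hand_eye"]
np.savez("pics/w1.npz",**c);cv2.imwrite("pics/w1.png",c["frame"][:,:,::-1])
print(s["time_s"],s["position"],s["tcp_rot"],s["joint_positions"],s["force"],s["opening"],c["hand_eye"],sep="\n")
hsv=cv2.cvtColor(c["frame"],cv2.COLOR_RGB2HSV)
for nm,m in dict(blue=cv2.inRange(hsv,(100,130,50),(130,255,255)),red=cv2.inRange(hsv,(0,130,80),(10,255,255))|cv2.inRange(hsv,(170,130,80),(180,255,255))).items():
    n,l,st,ce=cv2.connectedComponentsWithStats(m)
    for i in range(1,n):
        if st[i,4]>80: print(nm,ce[i],st[i],onz(c,*ce[i],.151),dep(c,*ce[i]))
E
```

```text
1.725
[0.4852 0.0422 0.2771]
[[-0.1116 -0.0018 -0.9938]
 [ 0.9938  0.0007 -0.1116]
 [ 0.0009 -1.      0.0017]]
[  -8.2149   17.4077   99.2568    0.0312   63.4409 -104.6338]
[-0.8561  0.5074 -0.6682]
0.5716825437917207
[[ 1.      0.0004 -0.0004  0.0004]
 [ 0.0005 -0.284   0.9588 -0.1373]
 [ 0.0003 -0.9588 -0.284   0.0784]
 [ 0.      0.      0.      1.    ]]
blue [154.0261  14.113 ] [146   0  18  31 230] [ 0.3583 -0.0476  0.151 ] [ 0.3323 -0.0908  0.0111]
blue [ 37.3259 237.1284] [   0  217   93   52 2998] [ 0.5472 -0.1461  0.151 ] [ 0.6257 -0.2471  0.0029]
blue [ 23.8414 320.6731] [ 15 298  18  46 309] [ 0.637  -0.1657  0.151 ] [ 0.6882 -0.2103  0.0921]
blue [287.8161 307.2989] [278 303  19  11  87] [0.594  0.0837 0.151 ] [0.6917 0.1098 0.0129]
red [426.8067 110.5735] [  376     7   136   222 10561] [0.4028 0.1677 0.151 ] [0.4002 0.2425 0.0038]
red [162.6495 248.5187] [157 238  13  23 214] [ 0.5459 -0.0358  0.151 ] [ 0.5456 -0.0357  0.1515]
red [241.336 249.935] [231 238  21  24 369] [0.5395 0.0341 0.151 ] [0.5394 0.0341 0.1511]
```

View pics/w1.png

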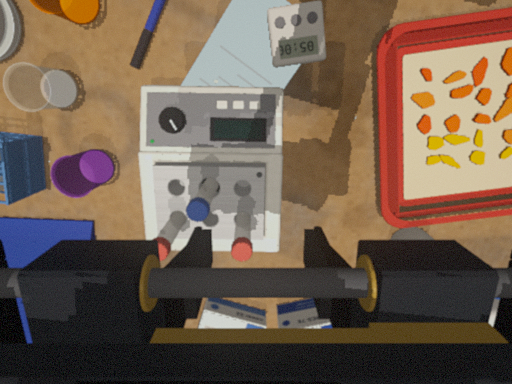

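The wrist view shows the blue cap at (197,209), the reds at (162,249) and (241,250), the beaker rim at (27,87) with its floor at (58,90), and the purple one at (85,172). Next I'll refine the cap, well and beaker positions.

```bash
python3 - <<'E'
from h import *
np.set_printoptions(precision=4,suppress=True)
c=load("w1")
vs,us=np.mgrid[150:265,150:260]
T=c["cam_to_world"]
def cloud(vs,us):
    us,vs=us.ravel(),vs.ravel();d=c["depth"][vs,us]
    p=np.linalg.solve(c["mtx"],np.stack([us,vs,np.ones_like(us)]).astype(float))*d
    return (T[:3,:3]@p).T+T[:3,3]
P=cloud(vs,us); col=c["frame"][150:265,150:260].reshape(-1,3).astype(int)
bl=(col[:,2]>col[:,0]+40)&(P[:,2]>.135)
print("blue",bl.sum(),P[bl].min(0),P[bl].max(0))
t=P[bl&(P[:,2]>.147)];print("top",len(t),t.mean(0),(t.min(0)+t.max(0))/2, cv2.minEnclosingCircle(t[:,:2].astype(np.float32)))
rd=(col[:,0]>col[:,2]+60)&(P[:,2]>.147)
for q in (P[rd&(P[:,1]>0)],P[rd&(P[:,1]<0)]): print("red",len(q),cv2.minEnclosingCircle(q[:,:2].astype(np.float32)))
# block edges
b=P[abs(P[:,2]-.075)<.004]; print("blk",len(b),cv2.minAreaRect(b[:,:2].astype(np.float32)))
for nm,u,v,z in [("rim",27,87,.06),("floor",58,90,.002)]: print(nm,onz(c,u,v,z))
vs,us=np.mgrid[50:125,0:85];Q=cloud(vs,us);q=Q[(Q[:,2]>.02)&(Q[:,2]<.065)]
print("beaker pts",len(q),q.min(0) if len(q) else 0,q.max(0) if len(q) else 0)
E
```

```text
blue 340 [ 0.4075 -0.0163  0.1433] [0.5156 0.0338 0.4145]
top 338 [ 0.5062 -0.0073  0.152 ] [0.4616 0.0087 0.2811] ((0.46124768257141113, 0.011205853894352913), 0.058391038328409195)
red 351 ((0.4791157841682434, 0.03430318832397461), 0.07171007245779037)
red 140 ((0.5498760938644409, -0.03936336934566498), 0.009385128505527973)
blk 5251 ((0.5255579352378845, -0.00885796919465065), (0.08449003100395203, 0.11585266888141632), 5.629530429840088)
rim [ 0.4244 -0.2055  0.06  ]
floor [ 0.4265 -0.2075  0.002 ]
beaker pts 2176 [ 0.4001 -0.2304  0.02  ] [ 0.449  -0.1808  0.0627]
```

>>> play_rows(
  commands=[
    [[0.022, -0.051, 0], [0, 0, 0]],
    [[0.022, -0.051, 0], [0, 0, 0]],
    [[0.022, -0.051, 0], [0, 0, 0]],
    [[0.022, -0.051, -0.05], [0, 0, 0]],
    [[0.022, -0.051, -0.1], [0, 0, 0]],
    [[0.022, -0.051, -0.1], [0, 0, 0]],
  ],
)

```text
time_s: 2.52
position: [0.5044, -0.007, 0.1746]
tcp_rot: [[-0.114, -0.01, -0.993], [0.993, 0.003, -0.114], [0.004, -1.0, 0.01]]
force: [-0.4, -0.5, -0.2]
opening: 0.573
```

>>> play_rows(
  commands=[
    [[0.002, -0.001, -0.02], [0, 0, 0]],
    [[0.002, -0.001, -0.04], [0, 0, 0]],
    [[0.002, -0.001, -0.053], [0, 0, 0]],
    [[0.002, -0.001, -0.053], [0, 0, 0]],
    [[0.002, -0.001, -0.053], [0, 0, 0]],
    [[0.002, -0.001, -0.053], [0, 0, 0]],
  ],
)

```text
time_s: 3.28
position: [0.5106, -0.0103, 0.1254]
tcp_rot: [[-0.112, 0.002, -0.994], [0.994, -0.0, -0.112], [-0.001, -1.0, -0.002]]
force: [-0.7, -0.0, -0.0]
opening: 0.569
```

```bash
python3 - <<'E'
from rig import *
from h import *
s=read_state();c=capture("wrist")
T=np.eye(4);T[:3,:3]=s["tcp_rot"];T[:3,3]=s["position"];c["cam_to_world"]=T@c["hand_eye"]
cv2.imwrite("pics/w2.png",c["frame"][:,:,::-1])
print(s["position"],s["tcp_rot"],s["force"],proj(c,np.array([.507,-.0085,.151])))
E
```

```text
[ 0.51064392 -0.01026787  0.12539261] [[-1.12019019e-01  1.63953232e-03 -9.93704710e-01]
 [ 9.93705898e-01 -3.91718308e-04 -1.12019800e-01]
 [-5.72912410e-04 -9.99998579e-01 -1.58533303e-03]] [-0.65057248 -0.0333836  -0.01900656] [262.07840037 293.96379583]
```

View pics/w2.png

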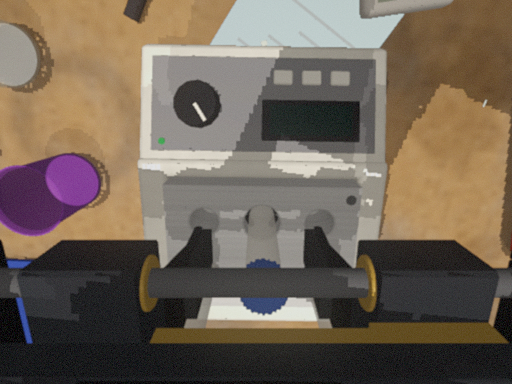

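Tube is centred between the fingers (cap at (264,287)). I'll nudge back about 4 mm and down 3 mm, then close.

>>> play_rows(
  commands=[
    [[-0.004, 0.001, -0.003], [0, 0, 0]],
    [[-0.004, 0.001, -0.003], [0, 0, 0]],
    [[-0.004, 0.001, -0.003], [0, 0, 0]],
  ],
)

```text
time_s: 3.7
position: [0.506, -0.0092, 0.1215]
tcp_rot: [[-0.112, -0.0, -0.994], [0.994, 0.0, -0.112], [0.0, -1.0, 0.0]]
force: [-0.6, -0.4, 0.4]
opening: 0.575
```

>>> play_rows(
  commands=[
    [[0, 0, 0], [0, 0, 0]],
    [[0, 0, 0], [0, 0, 0]],
    [[0, 0, 0], [0, 0, 0]],
    [[0, 0, 0], [0, 0, 0]],
    [[0, 0, 0], [0, 0, 0]],
    [[0, 0, 0], [0, 0, 0]],
  ],
  gripper=0.0,
)

```text
time_s: 4.45
position: [0.5061, -0.0091, 0.1216]
tcp_rot: [[-0.112, -0.0, -0.994], [0.994, 0.0, -0.112], [0.0, -1.0, 0.0]]
force: [0.3, 0.2, -0.4]
opening: 0.213
```

>>> play_rows(
  commands=[
    [[0, 0, 0], [0, 0, 0]],
    [[0, 0, 0], [0, 0, 0]],
    [[0, 0, 0], [0, 0, 0]],
  ],
)

```text
time_s: 4.82
position: [0.5061, -0.0092, 0.1216]
tcp_rot: [[-0.112, -0.0, -0.994], [0.994, 0.0, -0.112], [0.0, -1.0, -0.0]]
force: [-0.3, 0.6, 1.0]
opening: 0.212
```

Tube gripped. Working out the rock-and-draw rows (pivot 63 mm below the TCP).

```bash
cat > sw.py <<'E'
import numpy as np
yh=np.array([-.108,.994]);xh=np.array([.994,.108])
def rows(t0,t1,l0,l1,n,L0=63):
    f=lambda t,l:np.array([(L0+l)*np.sin(t),(L0+l)*np.cos(t)])
    out=[]
    for i in range(1,n+1):
        a=i/n;t=t0+(t1-t0)*a;d=(f(t,l0+(l1-l0)*a)-f(t0,l0))/1000
        out.append([[round(float(v),4) for v in (*(yh*d[0]),d[1])],[round(float(v),3) for v in (*(-xh*(t-t0)),0)]])
    return out
E
python3 -c "
from sw import *
print(rows(0,.15,0,1,6));print(rows(.15,-.15,1,3,9));print(rows(-.15,.15,3,5,9));print(rows(.15,-.15,5,7,9))
print(rows(-.15,.15,7,9,9));print(rows(.15,-.15,9,11,9));print(rows(-.15,0,11,12,6))"
```

```text
[[[-0.0002, 0.0016, 0.0001], [-0.025, -0.003, 0.0]], [[-0.0003, 0.0031, 0.0003], [-0.05, -0.005, 0.0]], [[-0.0005, 0.0047, 0.0003], [-0.075, -0.008, 0.0]], [[-0.0007, 0.0063, 0.0003], [-0.099, -0.011, 0.0]], [[-0.0009, 0.0079, 0.0003], [-0.124, -0.013, 0.0]], [[-0.001, 0.0095, 0.0003], [-0.149, -0.016, 0.0]]]
[[[0.0002, -0.0021, 0.0005], [0.033, 0.004, 0.0]], [[0.0005, -0.0042, 0.0009], [0.066, 0.007, 0.0]], [[0.0007, -0.0063, 0.0013], [0.099, 0.011, 0.0]], [[0.0009, -0.0084, 0.0016], [0.133, 0.014, 0.0]], [[0.0012, -0.0106, 0.0018], [0.166, 0.018, 0.0]], [[0.0014, -0.0128, 0.002], [0.199, 0.022, 0.0]], [[0.0016, -0.0149, 0.002], [0.232, 0.025, 0.0]], [[0.0019, -0.0171, 0.002], [0.265, 0.029, 0.0]], [[0.0021, -0.0193, 0.002], [0.298, 0.032, 0.0]]]
[[[-0.0002, 0.0021, 0.0005], [-0.033, -0.004, 0.0]], [[-0.0005, 0.0043, 0.001], [-0.066, -0.007, 0.0]], [[-0.0007, 0.0065, 0.0013], [-0.099, -0.011, 0.0]], [[-0.0009, 0.0087, 0.0016], [-0.133, -0.014, 0.0]], [[-0.0012, 0.0109, 0.0018], [-0.166, -0.018, 0.0]], [[-0.0014, 0.0131, 0.002], [-0.199, -0.022, 0.0]], [[-0.0017, 0.0154, 0.0021], [-0
[... 1090 characters left out ...]
05, -0.0047, 0.001], [0.066, 0.007, 0.0]], [[0.0008, -0.0071, 0.0014], [0.099, 0.011, 0.0]], [[0.001, -0.0095, 0.0017], [0.133, 0.014, 0.0]], [[0.0013, -0.0119, 0.0019], [0.166, 0.018, 0.0]], [[0.0016, -0.0143, 0.0021], [0.199, 0.022, 0.0]], [[0.0018, -0.0168, 0.0021], [0.232, 0.025, 0.0]], [[0.0021, -0.0192, 0.0021], [0.265, 0.029, 0.0]], [[0.0024, -0.0217, 0.002], [0.298, 0.032, 0.0]]]
[[[-0.0002, 0.0018, 0.0004], [-0.025, -0.003, 0.0]], [[-0.0004, 0.0036, 0.0008], [-0.05, -0.005, 0.0]], [[-0.0006, 0.0054, 0.0011], [-0.075, -0.008, 0.0]], [[-0.0008, 0.0073, 0.0014], [-0.099, -0.011, 0.0]], [[-0.001, 0.0091, 0.0016], [-0.124, -0.013, 0.0]], [[-0.0012, 0.011, 0.0018], [-0.149, -0.016, 0.0]]]
```

>>> play_rows(
  commands=[
    [[-0.0002, 0.0016, 0.0001], [-0.025, -0.003, 0.0]],
    [[-0.0003, 0.0031, 0.0003], [-0.05, -0.005, 0.0]],
    [[-0.0005, 0.0047, 0.0003], [-0.075, -0.008, 0.0]],
    [[-0.0007, 0.0063, 0.0003], [-0.099, -0.011, 0.0]],
    [[-0.0009, 0.0079, 0.0003], [-0.124, -0.013, 0.0]],
    [[-0.001, 0.0095, 0.0003], [-0.149, -0.016, 0.0]],
  ],
)

```text
time_s: 5.58
position: [0.505, -0.0001, 0.1215]
tcp_rot: [[-0.111, 0.016, -0.994], [0.982, -0.15, -0.112], [-0.151, -0.989, 0.001]]
force: [0.3, -2.2, -3.3]
opening: 0.213
```

>>> play_rows(
  commands=[
    [[0.0002, -0.0021, 0.0005], [0.033, 0.004, 0.0]],
    [[0.0005, -0.0042, 0.0009], [0.066, 0.007, 0.0]],
    [[0.0007, -0.0063, 0.0013], [0.099, 0.011, 0.0]],
    [[0.0009, -0.0084, 0.0016], [0.133, 0.014, 0.0]],
    [[0.0012, -0.0106, 0.0018], [0.166, 0.018, 0.0]],
    [[0.0014, -0.0128, 0.002], [0.199, 0.022, 0.0]],
    [[0.0016, -0.0149, 0.002], [0.232, 0.025, 0.0]],
    [[0.0019, -0.0171, 0.002], [0.265, 0.029, 0.0]],
    [[0.0021, -0.0193, 0.002], [0.298, 0.032, 0.0]],
  ],
)

```text
time_s: 6.7
position: [0.506, -0.0183, 0.1227]
tcp_rot: [[-0.11, -0.019, -0.994], [0.982, 0.151, -0.112], [0.152, -0.988, 0.002]]
force: [0.5, 4.1, -7.7]
opening: 0.211
```

>>> play_rows(
  commands=[
    [[-0.0002, 0.0021, 0.0004], [-0.033, -0.004, 0.0]],
    [[-0.0005, 0.0043, 0.0008], [-0.066, -0.007, 0.0]],
    [[-0.0007, 0.0065, 0.0011], [-0.099, -0.011, 0.0]],
    [[-0.0009, 0.0087, 0.0014], [-0.133, -0.014, 0.0]],
    [[-0.0012, 0.0109, 0.0016], [-0.166, -0.018, 0.0]],
    [[-0.0014, 0.0131, 0.0017], [-0.199, -0.022, 0.0]],
    [[-0.0017, 0.0154, 0.0017], [-0.232, -0.025, 0.0]],
    [[-0.0019, 0.0176, 0.0017], [-0.265, -0.029, 0.0]],
    [[-0.0022, 0.0199, 0.0016], [-0.298, -0.032, 0.0]],
  ],
)

```text
time_s: 7.82
position: [0.5044, 0.0006, 0.1246]
tcp_rot: [[-0.111, 0.014, -0.994], [0.982, -0.15, -0.112], [-0.15, -0.989, 0.003]]
force: [0.5, -1.8, -4.9]
opening: 0.213
```

>>> play_rows(
  commands=[
    [[0.0002, -0.0022, 0.0005], [0.033, 0.004, 0.0]],
    [[0.0005, -0.0044, 0.001], [0.066, 0.007, 0.0]],
    [[0.0007, -0.0067, 0.0013], [0.099, 0.011, 0.0]],
    [[0.001, -0.009, 0.0016], [0.133, 0.014, 0.0]],
    [[0.0012, -0.0112, 0.0019], [0.166, 0.018, 0.0]],
    [[0.0015, -0.0135, 0.002], [0.199, 0.022, 0.0]],
    [[0.0017, -0.0159, 0.0021], [0.232, 0.025, 0.0]],
    [[0.002, -0.0182, 0.0021], [0.265, 0.029, 0.0]],
    [[0.0022, -0.0205, 0.002], [0.298, 0.032, 0.0]],
  ],
)

```text
time_s: 8.95
position: [0.5058, -0.0189, 0.1261]
tcp_rot: [[-0.11, -0.02, -0.994], [0.982, 0.151, -0.112], [0.152, -0.988, 0.003]]
force: [0.3, 2.9, -9.0]
opening: 0.212
```

>>> play_rows(
  commands=[
    [[-0.0002, 0.0023, 0.0005], [-0.033, -0.004, 0.0]],
    [[-0.0005, 0.0046, 0.001], [-0.066, -0.007, 0.0]],
    [[-0.0007, 0.0069, 0.0014], [-0.099, -0.011, 0.0]],
    [[-0.001, 0.0092, 0.0017], [-0.133, -0.014, 0.0]],
    [[-0.0013, 0.0116, 0.0019], [-0.166, -0.018, 0.0]],
    [[-0.0015, 0.0139, 0.002], [-0.199, -0.022, 0.0]],
    [[-0.0018, 0.0163, 0.0021], [-0.232, -0.025, 0.0]],
    [[-0.002, 0.0187, 0.0021], [-0.265, -0.029, 0.0]],
    [[-0.0023, 0.0211, 0.002], [-0.298, -0.032, 0.0]],
  ],
)

```text
time_s: 10.07
position: [0.504, 0.0012, 0.1282]
tcp_rot: [[-0.111, 0.013, -0.994], [0.982, -0.15, -0.112], [-0.15, -0.989, 0.004]]
force: [0.7, -2.6, -9.0]
opening: 0.211
```

>>> play_rows(
  commands=[
    [[0.0003, -0.0023, 0.0004], [0.033, 0.004, 0.0]],
    [[0.0005, -0.0047, 0.0008], [0.066, 0.007, 0.0]],
    [[0.0008, -0.0071, 0.0011], [0.099, 0.011, 0.0]],
    [[0.001, -0.0095, 0.0014], [0.133, 0.014, 0.0]],
    [[0.0013, -0.0119, 0.0016], [0.166, 0.018, 0.0]],
    [[0.0016, -0.0143, 0.0017], [0.199, 0.022, 0.0]],
    [[0.0018, -0.0168, 0.0017], [0.232, 0.025, 0.0]],
    [[0.0021, -0.0192, 0.0016], [0.265, 0.029, 0.0]],
    [[0.0024, -0.0217, 0.0015], [0.298, 0.032, 0.0]],
  ],
)

```text
time_s: 11.2
position: [0.5063, -0.0196, 0.1302]
tcp_rot: [[-0.11, -0.019, -0.994], [0.982, 0.151, -0.112], [0.152, -0.988, 0.002]]
force: [0.2, 1.4, -3.9]
opening: 0.216
```

```bash
python3 - <<'E'
from rig import *
from h import *
np.set_printoptions(precision=4,suppress=True)
s=read_state();c=capture("wrist")
T=np.eye(4);T[:3,:3]=s["tcp_rot"];T[:3,3]=s["position"];c["cam_to_world"]=T@c["hand_eye"]
np.savez("pics/w3.npz",**c);cv2.imwrite("pics/w3.png",c["frame"][:,:,::-1])
def z(c):
    vs,us=np.mgrid[0:240,100:420];us,vs=us.ravel(),vs.ravel();d=c["depth"][vs,us]
    p=np.linalg.solve(c["mtx"],np.stack([us,vs,np.ones_like(us)]).astype(float))*d
    P=(c["cam_to_world"][:3,:3]@p).T+c["cam_to_world"][:3,3]
    q=(P[:,:2]-[.507,-.0085])@np.array([[.994,-.108],[.108,.994]])
    m=(abs(q[:,0]+16)<5e9)&(q[:,0]>-.018)&(q[:,0]<-.006)&(abs(q[:,1])>.02)&(abs(q[:,1])<.05)&(P[:,2]<.1)
    n=(q[:,0]>-.028)&(q[:,0]<-.0)&(abs(q[:,1])>.068)&(abs(q[:,1])<.078)&(P[:,2]<.1)
    return m.sum(),np.median(P[m,2]),n.sum(),np.median(P[n,2])
print("block z, housing z now",z(c),"before",z(load("w1")))
E
```

```text
block z, housing z now (np.int64(1544), np.float64(0.07518845957061576), np.int64(1176), np.float64(0.06216069221543895)) before (np.int64(546), np.float64(0.07528846965626096), np.int64(439), np.float64(0.06223270093116351))
```

View pics/w3.png

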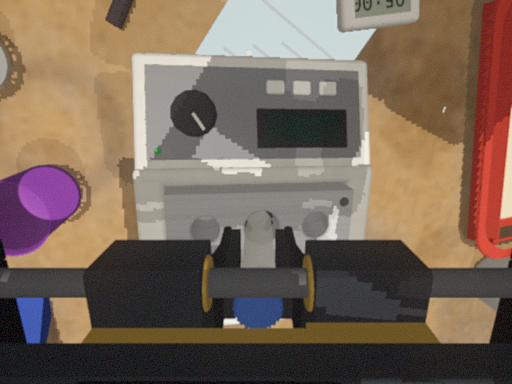

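The block hasn't risen (75.2 mm, as before), the tube leans right in the jaws, and the pull is dropping. Two more swings.

>>> play_rows(
  commands=[
    [[-0.0002, 0.0023, 0.0005], [-0.033, -0.004, 0.0]],
    [[-0.0005, 0.0046, 0.001], [-0.066, -0.007, 0.0]],
    [[-0.0007, 0.007, 0.0014], [-0.099, -0.011, 0.0]],
    [[-0.001, 0.0094, 0.0017], [-0.133, -0.014, 0.0]],
    [[-0.0013, 0.0118, 0.0019], [-0.166, -0.018, 0.0]],
    [[-0.0015, 0.0142, 0.002], [-0.199, -0.022, 0.0]],
    [[-0.0018, 0.0166, 0.0021], [-0.232, -0.025, 0.0]],
    [[-0.002, 0.0191, 0.0021], [-0.265, -0.029, 0.0]],
    [[-0.0023, 0.0216, 0.002], [-0.298, -0.032, 0.0]],
  ],
)

```text
time_s: 12.38
position: [0.5051, 0.0015, 0.133]
tcp_rot: [[-0.111, 0.017, -0.994], [0.982, -0.15, -0.112], [-0.151, -0.989, 0.0]]
force: [0.4, 0.5, -0.9]
opening: 0.21
```

>>> play_rows(
  commands=[
    [[0.0003, -0.0025, 0.0005], [0.037, 0.004, 0.0]],
    [[0.0005, -0.005, 0.001], [0.074, 0.008, 0.0]],
    [[0.0008, -0.0075, 0.0014], [0.11, 0.012, 0.0]],
    [[0.0011, -0.01, 0.0017], [0.149, 0.016, 0.0]],
    [[0.0011, -0.01, 0.0017], [0.149, 0.016, 0.0]],
  ],
)

```text
time_s: 13.0
position: [0.5064, -0.0093, 0.1347]
tcp_rot: [[-0.111, 0.001, -0.994], [0.994, -0.001, -0.111], [-0.001, -1.0, -0.001]]
force: [-0.7, -0.7, 0.2]
opening: 0.211
```

>>> play_rows(
  commands=[
    [[0, 0, 0.003], [0, 0, 0]],
    [[0, 0, 0.007], [0, 0, 0]],
    [[0, 0, 0.013], [0, 0, 0]],
    [[0, 0, 0.022], [0, 0, 0]],
    [[0, 0, 0.034], [0, 0, 0]],
    [[0, 0, 0.047], [0, 0, 0]],
    [[0, 0, 0.06], [0, 0, 0]],
    [[0, 0, 0.073], [0, 0, 0]],
    [[0, 0, 0.085], [0, 0, 0]],
    [[0, 0, 0.085], [0, 0, 0]],
  ],
)

```text
time_s: 14.25
position: [0.5068, -0.0087, 0.2208]
tcp_rot: [[-0.112, 0.002, -0.994], [0.994, -0.001, -0.112], [-0.001, -1.0, -0.002]]
force: [0.5, -0.4, 0.1]
opening: 0.211
```

```bash
python3 - <<'E'
from rig import *
from h import *
np.set_printoptions(precision=4,suppress=True)
s=read_state();print(s["position"],s["force"])
c=capture("wrist");t=capture("scene")
a=cv2.resize(t["frame"][120:270,180:330],(540,540),interpolation=cv2.INTER_CUBIC)
cv2.imwrite("pics/s2.png",a[:,:,::-1])
p=s["position"]-[0,0,.0886]
print("tip pred",p,(proj(t,p)-[180,120])*3.6, "cap",(proj(t,p+[0,0,.118])-[180,120])*3.6,"beaker rim",(proj(t,np.array([.425,-.206,.06]))-[180,120])*3.6)
E
```

```text
[ 0.5068 -0.0087  0.2208] [ 0.5069 -0.4456  0.0897]
tip pred [ 0.5068 -0.0087  0.1322] [252.7954 188.8357] cap [250.3838  52.1279] beaker rim [352.25   411.6398]
```

View pics/s2.png

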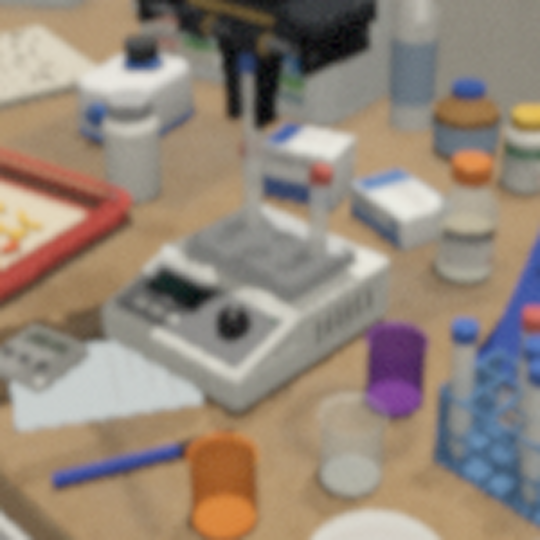

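The tube is out, vertical and still in the jaws (cap at (248,52) as predicted). The red-capped tubes are still in place. Moving above the clear beaker at (0.425,-0.206).

>>> play_rows(
  commands=[
    [[-0.012, -0.03, 0], [0, 0, 0]],
    [[-0.025, -0.06, 0], [0, 0, 0]],
    [[-0.04, -0.095, 0], [0, 0, 0]],
    [[-0.055, -0.13, 0], [0, 0, 0]],
    [[-0.067, -0.16, 0], [0, 0, 0]],
    [[-0.075, -0.185, 0], [0, 0, 0]],
    [[-0.082, -0.197, 0], [0, 0, 0]],
    [[-0.082, -0.197, 0], [0, 0, 0]],
    [[-0.082, -0.197, 0], [0, 0, 0]],
    [[-0.082, -0.197, 0], [0, 0, 0]],
  ],
)

```text
time_s: 15.6
position: [0.4243, -0.2047, 0.2196]
tcp_rot: [[-0.113, -0.0, -0.994], [0.994, 0.0, -0.113], [0.0, -1.0, 0.0]]
force: [1.0, -0.3, 1.0]
opening: 0.212
```

```bash
python3 - <<'E'
from rig import *
from h import *
np.set_printoptions(precision=4,suppress=True)
s=read_state();c=capture("wrist")
T=np.eye(4);T[:3,:3]=s["tcp_rot"];T[:3,3]=s["position"];c["cam_to_world"]=T@c["hand_eye"]
np.savez("pics/w4.npz",**c);cv2.imwrite("pics/w4.png",c["frame"][:,:,::-1])
print(s["time_s"],s["position"],"tip",proj(c,s["position"]-[0,0,.0886]),"rim",proj(c,np.array([.425,-.206,.06])),"floor",proj(c,np.array([.425,-.206,.002])))
E
```

```text
15.6 [ 0.4243 -0.2047  0.2196] tip [257.1097 207.4057] rim [255.7484 183.3582] floor [256.0353 170.031 ]
```

View pics/w4.png

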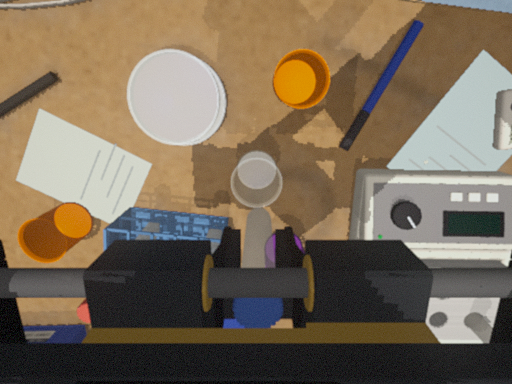

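Beaker rim at (256,181), floor at (257,170) and tip at (258,208) all agree with the projections. Before descending, a quick check for tall things under the gripper body.

```bash
python3 - <<'E'
from h import *
np.set_printoptions(precision=3,suppress=True)
c=load("top");vs,us=np.mgrid[140:240,255:380];us,vs=us.ravel(),vs.ravel()
p=np.linalg.solve(c["mtx"],np.stack([us,vs,np.ones_like(us)]).astype(float))*c["depth"][vs,us]
P=(c["cam_to_world"][:3,:3]@p).T+c["cam_to_world"][:3,3]
for zl in (.05,.075,.1,.12):
    q=P[P[:,2]>zl];q=q[(abs(q[:,0]-.425)<.16)&(abs(q[:,1]+.206)<.13)]
    print(zl,len(q),q[np.argsort(np.hypot(q[:,0]-.425,q[:,1]+.206))[:3]].tolist() if len(q) else "")
E
```

```text
0.05 755 [[0.41205649365195507, -0.1905103229707827, 0.05292102763241657], [0.4056044627950728, -0.1998056777315754, 0.054217809361977176], [0.40845368542709126, -0.19290318283932484, 0.060383886861266944]]
0.075 196 [[0.49054933343872803, -0.23723052147895005, 0.11578885137135408], [0.4903206530937493, -0.24002283170360647, 0.1175851056182029], [0.49285741446354414, -0.23643711888638086, 0.1219505978199511]]
0.1 160 [[0.49054933343872803, -0.23723052147895005, 0.11578885137135408], [0.4903206530937493, -0.24002283170360647, 0.1175851056182029], [0.49285741446354414, -0.23643711888638086, 0.1219505978199511]]
0.12 55 [[0.49285741446354414, -0.23643711888638086, 0.1219505978199511], [0.49602669491213136, -0.23965724314924491, 0.12094480355086645], [0.4930241773452063, -0.24575837483781512, 0.12031752492121384]]
```

>>> play_rows(
  commands=[
    [[0.001, -0.001, -0.02], [0, 0, 0]],
    [[0.001, -0.001, -0.045], [0, 0, 0]],
    [[0.001, -0.001, -0.07], [0, 0, 0]],
    [[0.001, -0.001, -0.09], [0, 0, 0]],
    [[0.001, -0.001, -0.105], [0, 0, 0]],
    [[0.001, -0.001, -0.115], [0, 0, 0]],
    [[0.001, -0.001, -0.12], [0, 0, 0]],
    [[0.001, -0.001, -0.123], [0, 0, 0]],
    [[0.001, -0.001, -0.123], [0, 0, 0]],
    [[0.001, -0.001, -0.123], [0, 0, 0]],
  ],
)

```text
time_s: 16.9
position: [0.4253, -0.2068, 0.097]
tcp_rot: [[-0.112, 0.001, -0.994], [0.994, -0.001, -0.112], [-0.001, -1.0, -0.001]]
force: [0.5, 0.1, -0.5]
opening: 0.208
```

>>> play_rows(
  commands=[
    [[0, 0, -0.002], [0, 0, 0]],
    [[0, 0, -0.004], [0, 0, 0]],
    [[0, 0, -0.004], [0, 0, 0]],
  ],
)

```text
time_s: 17.27
position: [0.425, -0.2065, 0.0925]
tcp_rot: [[-0.112, -0.0, -0.994], [0.994, 0.0, -0.112], [0.0, -1.0, 0.0]]
force: [-0.5, -0.4, -1.1]
opening: 0.217
```

>>> play_rows(
  commands=[
    [[0, 0, 0], [0, 0, 0]],
    [[0, 0, 0], [0, 0, 0]],
    [[0, 0, 0], [0, 0, 0]],
    [[0, 0, 0], [0, 0, 0]],
    [[0, 0, 0], [0, 0, 0]],
    [[0, 0, 0], [0, 0, 0]],
    [[0, 0, 0], [0, 0, 0]],
    [[0, 0, 0], [0, 0, 0]],
  ],
  gripper=0.08,
)

```text
time_s: 18.27
position: [0.4251, -0.2066, 0.0926]
tcp_rot: [[-0.112, 0.0, -0.994], [0.994, -0.0, -0.112], [-0.0, -1.0, -0.0]]
force: [-0.3, -1.0, 0.4]
opening: 0.911
```

```bash
python3 - <<'E'
from rig import *
from h import *
s=read_state();c=capture("wrist");t=capture("scene")
a=cv2.resize(t["frame"][170:290,200:320],(384,384),interpolation=cv2.INTER_CUBIC)
cv2.imwrite("pics/f1.png",np.hstack([cv2.resize(c["frame"],(416,384)),a])[:,:,::-1])
print(s["time_s"],s["position"],s["opening"],s["force"])
E
```

```text
18.275 [ 0.42514273 -0.20660244  0.09263721] 0.9113621439981793 [-0.27924826 -0.95114609  0.37793243]
```

View pics/f1.png

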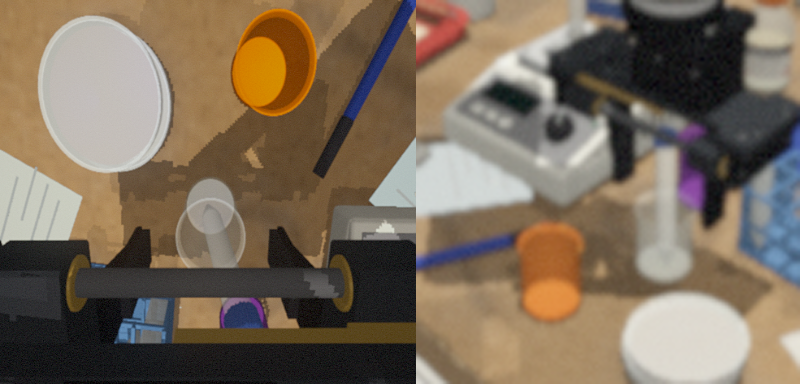

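The tube stands in the beaker leaning on the rim, with the fingers open and clear of it on both sides. Lifting straight up.

>>> play_rows(
  commands=[
    [[0, 0, 0.005], [0, 0, 0]],
    [[0, 0, 0.015], [0, 0, 0]],
    [[0, 0, 0.03], [0, 0, 0]],
    [[0, 0, 0.05], [0, 0, 0]],
    [[0, 0, 0.08], [0, 0, 0]],
    [[0, 0, 0.11], [0, 0, 0]],
    [[0, 0, 0.14], [0, 0, 0]],
    [[-0.02, 0, 0.17], [0, 0, 0]],
    [[-0.02, 0, 0.17], [0, 0, 0]],
    [[-0.02, 0, 0.17], [0, 0, 0]],
  ],
)

```text
time_s: 19.62
position: [0.4051, -0.2064, 0.2627]
tcp_rot: [[-0.112, 0.0, -0.994], [0.994, -0.0, -0.112], [-0.0, -1.0, -0.0]]
force: [-0.3, 0.6, -1.1]
opening: 0.916
```

```bash
python3 - <<'E'
from rig import *
from h import *
np.set_printoptions(precision=4,suppress=True)
s=read_state();c=capture("wrist")
T=np.eye(4);T[:3,:3]=s["tcp_rot"];T[:3,3]=s["position"];c["cam_to_world"]=T@c["hand_eye"]
t=capture("scene")
a=cv2.resize(t["frame"][120:270,190:340],(384,384),interpolation=cv2.INTER_CUBIC)
cv2.imwrite("pics/f2.png",np.hstack([cv2.resize(c["frame"],(416,384)),a])[:,:,::-1])
print(s["time_s"],s["position"],s["opening"],s["force"])
def z(c,u0=0,u1=512):
    P=[]
    vs,us=np.mgrid[0:384,u0:u1];us,vs=us.ravel(),vs.ravel()
    p=np.linalg.solve(c["mtx"],np.stack([us,vs,np.ones_like(us)]).astype(float))*c["depth"][vs,us]
    return (c["cam_to_world"][:3,:3]@p).T+c["cam_to_world"][:3,3]
for n,k in (("before",load("scene")),("now",t)):
    P=z(k);q=(P[:,:2]-[.507,-.0085])@np.array([[.994,-.108],[.108,.994]])
    m=(q[:,0]>-.018)&(q[:,0]<.05)&(abs(q[:,1])<.05)&(abs(P[:,2]-.077)<.008);print(n,"block",m.sum(),np.median(P[m,2]))
    f=k["frame"].reshape(-1,3).astype(int);r=(f[:,0]>f[:,2]+50)&(abs(q[:,0]-.036)<.02)&(abs(q[:,1])<.06)&(P[:,2]>.12)&(P[:,2]<.2)
    for sg in (1,-1):
        g=P[r&(sg*q[:,1]>0)];print(" red",len(g),np.median(g,0),g[:,2].max())
E
```

```text
19.625 [ 0.4051 -0.2064  0.2627] 0.9161639671452165 [-0.2739  0.5589 -1.0853]
before block 297 0.07488561065937838
 red 29 [0.5396 0.0309 0.1489] 0.15156841185382752
 red 31 [ 0.5451 -0.045   0.1493] 0.15174202710915313
now block 331 0.07489684578911993
 red 33 [0.5374 0.0313 0.1477] 0.1523059036385933
 red 31 [ 0.547  -0.0446  0.1475] 0.15161974569090308
```

View pics/f2.png

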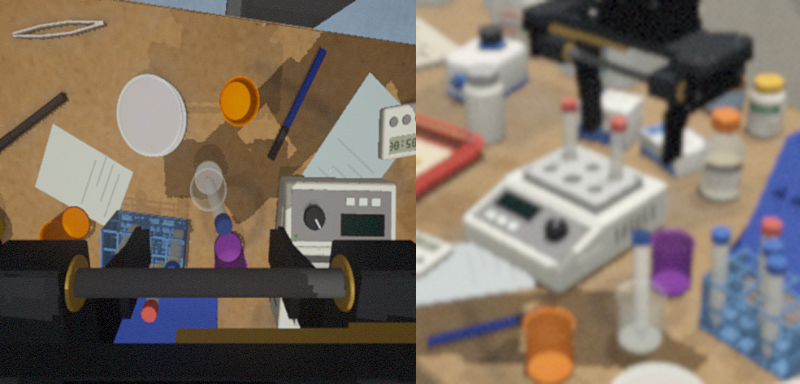

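The tube stands cap up in the clear beaker, which is upright. The block and both red tubes are unchanged, and the arm is clear, so I'm handing in.

```bash
python3 -c "
from rig import *
print(hand_in())"
```

```text
the job is handed in; nothing more can be done
None
```

I rocked the seized tube left and right seven times at about ±0.15 rad, drawing it up a little with each swing, until it came free. The pull read at most about 9 N at the end of any swing. I then lifted it out, lowered it into the clear beaker to the right of the heater, let go and backed off. The job was handed in at about 19.7 s; the hand-in reports no verdict.

Last checks before handing in:
- **Tube:** it stands cap up in the beaker, leaning slightly on the rim. I judged its lean and tip position by eye from the pictures and did not measure them.
- **Block:** its top is at 74.9 mm, the same as at the start, so it is fully down.
- **Red-capped tubes:** both are still in their wells, with measured shifts of about 2–3 mm, roughly the camera error.
- **Beaker and white pot:** both look upright and in place. I did not measure their positions again at the end.
- **Arm:** it is clear of everything. The last force reading was about 1 N, within sensor noise.

One reading disagreed: the fingers stopped at about 18.4 mm on the tube, against the stated 16.6 mm body width. The grip held and I saw no slip.

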